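Turn the bearing carousel until the red-lidded jar is at the front

ROBOT

A 6-joint arm with a two-finger parallel gripper is mounted at the origin on the work surface. World frame = base frame: x ahead of the robot, y to its left, z up, the work surface at z = 0. Lengths are in m, angles in rad, forces in N, time in s.
With the tool pointing down it reaches from about 0.25 to 0.775 m from the base axis. Payload 4 kg.
Tool frame: the origin (TCP) lies at the centre of the arm's flange, where the gripper is bolted on; the fingertips stand 199 mm ahead of it and the grasp point (between the pads) lies 180 mm ahead of it; z points along the fingers, y is the line along which they close (so a half turn about z gives the same grasp; the last joint's range is limited). The gripper opens to 94 mm and grips with 3 to 60 N. Pads are 16 mm wide; open, the fingers measure 119 mm over their backs; the gripper's body (75 mm by 177 mm) begins 78 mm behind the grasp point.
Start: joints at [1.095, 0.087, 1.371, -0, 1.684, -0.103], TCP at [0.2, 0.512, 0.405] pointing down, gripper open.
Joint ranges: [-3.1, 3.1], [-0.76, 2.03], [0.27, 2.55], [-1.08, 4.22], [0.17, 2.65], [-2.57, 2.57]. Speed limits (rad/s): [2.79, 2.79, 3.14, 3.14, 3.14, 3.14].

INTERFACE

Orientations are given as [roll, pitch, yaw] about the fixed x, y, z axes, in that order (R = Rz(yaw) Ry(pitch) Rx(roll)).
In Python, from bench import robot, eyes, models gives the robot as it stands.
- The arm moves only by the tool step_arm, never from a script. Its argument "commands" is a list that holds one entry, the list of rows, each a list of 7 numbers: the shift along the tool's x, y, z in mm, then the turn, a rotation vector about the tool's x, y, z in rad, then the finger opening in mm, from 0 to 94. In form: [[[tx, ty, tz, wx, wy, wz, gripper], ...]]. A call has 1 to 20 rows; each row shifts and turns the commanded pose from where the row before left it, along the tool's axes as they then stand; what a row does not reach is not made up. A row lasts 1/8 s, in which the tool goes at most 62.5 mm and 10.7 degrees, less where a joint would pass 70% of its speed; a pose out of reach is approached as far as the arm can. A call is refused whole if a number of a shift passes 62.5 or a number of a turn 0.188, either way. A call with a gripper value outside its range is refused whole. The fingers move at their own pace and stop on an object; the grip force is fixed at half the most. Time passes only in rows, so rows that do not move let the fingers close. It gives the time, the measured TCP pose, the force, the opening and the grip force at its end, in the units of the state.
- robot.get_obs(): the state, without advancing time (a new reading comes with each control period).
- eyes.snapshot(name): name is "scene" or "side" or "wrist"; returns a dict with "color" (420x560x3 uint8, red, green, blue), "camera_matrix" (3x3 intrinsics, pixels), "eye" and "rotation" of the camera in the world; the wrist camera has in their place "tool_from_camera" (4x4, takes a point from camera to tool coordinates, whose origin is the TCP and whose axes are the flange's). Camera axes: x right, y up, looking along -z (the intrinsics and any distortion apply to the point x, -y, -z); pixel columns grow to the right and rows downward; lengths in m; the calibration is good to about 2 mm. A picture is of the moment at which its call begins: read the wrist's pose just before it. There is no depth.
- robot.close_job(): hands the job in; it is judged then, once.
Trained networks look in a picture, given as the dict that the camera call returned (one of the last four; its "shot" number tells which), for a name from the list of things; names that differ only in an ending like _2 or _b are one class to them, and where a whole thing is asked for, a point or a joint stands for the part that bears it (a point fixed in the world has none). Each returns a list of dicts, best first, with "confidence" (0 to 1); they miss things now and then, are a little off and sometimes report something else, mostly with a low value. They report only what shows in the picture. A call takes as long as a camera call. They do not tell look-alikes from the thing itself.
- models.masks_of(picture, query): "mask" (420x560 bool, what is visible of it) and "xy" ([column, row] in pixels, amid what is visible of it).
- models.tip_of(picture, query): "xy" ([column, row] in pixels: a listed point, or the origin of a listed thing).
The state is a dict: "time": time; "joint_positions": joint angles; "qvel": joint speeds; "joint_torque": joint torques, N m; "tool_pos": TCP position; "ee_rot": TCP orientation; "wrist_force": force on the tool from outside, world axes, zero at the start; "wrist_torque": the same for the moment, N m; "width": finger opening in m; "finger_force": force on a finger pad.
Only numpy, scipy, OpenCV 4.12 (cv2) and the standard library are available. Lean on these libraries where they do the work, as an engineer would, in place of code of your own. Each camera call takes 0.05 s, during which the arm holds its last target. There are 200 camera calls.

TASK

Turn the bearing carousel by pushing gently on its rim with the fingertips until the jar with the red lid stands at the front, in line with the blue pointer. Push the rim only: do not pinch it, do not touch or lift any jar, and leave everything else on the counter where it is. Finish with the carousel at rest, all six jars still standing in their seats and the gripper clear.

Things in the scene. Friction and masses are not known exactly. Their poses are not given: they have to be found in the camera images.
- base: fixed dark steel base of the bearing carousel, a disc 190 mm across, 14 mm high, on the counter. Origin on the turning axis at counter height, z up; x points along the blue pointer to the front, i.e. the tuner's side with the open drawer (far side as the robot sees it, turned up to about 30 degrees either way). The turning plate, carousel, sits on it.
- carousel: turning walnut plate, a disc 230 mm across, 16 to 28 mm above the counter. Origin: centre of its underside, on the axis, z up. It turns about z either way for more than a full turn, no detents; friction (about 0.1 N m) stops it once it is no longer pushed. From its x axis, which turns with it, six rim lugs stand at 30 degrees + multiples of 60, six ring seats (80 mm from the axis) at multiples of 60.
- hub (a point): centre of the plate's top face, on the turning axis, 28 mm above the counter
- lug (a point): top centre of one of the six equal rounded lugs (24 mm wide, 12 mm thick, 16 to 28 mm above the counter) that stand out from the rim for the fingers to push, reaching 140 mm from the axis; any may be pushed. The point is 128 mm from the axis, 28 mm above the counter, and turns with the plate. Beside the lugs there is free space down to the counter, except for the low pointer.
- front (a point): fixed point over the base, 80 mm from the turning axis in the direction of the blue pointer, 28 mm above the counter: where the foot of the red-lidded jar belongs
- pointer_tip (a point): outer tip of the blue pointer, a flat bar 18 mm wide and 6 mm high lying on the counter, with a diamond end; 195 mm from the axis, 6 mm above the counter
- jar_red: the marked jar: small round glass jar with chrome bearings in it and a red lid, 41 mm across, 36 mm tall, 50 g, loose, standing in a ring seat (5 mm high, 2 mm play all round) of the plate; its top is 64 mm above the counter. Origin: centre of its underside, z up. Which seat it stands in varies.
- jar_1: one of five plain jars like jar_red but with an aluminium lid, standing in another seat. Origin: centre of its underside, z up. Not to be touched.
- jar_2: one of five plain jars like jar_red but with an aluminium lid, standing in another seat. Origin: centre of its underside, z up. Not to be touched.
- jar_3: one of five plain jars like jar_red but with an aluminium lid, standing in another seat. Origin: centre of its underside, z up. Not to be touched.
- jar_4: one of five plain jars like jar_red but with an aluminium lid, standing in another seat. Origin: centre of its underside, z up. Not to be touched.
- jar_5: one of five plain jars like jar_red but with an aluminium lid, standing in another seat. Origin: centre of its underside, z up. Not to be touched.
- yoyo: bystander: matte black yo-yo lying on its side face, 56 mm across, 43 mm high; origin at the centre of its underside
- axle_wrench: bystander: red plastic axle wrench, 120 mm long, lying flat; origin under its middle, x along it
- caliper: bystander: steel caliper lying flat, 230 mm long, 12 mm high; origin under the middle of its beam, x along it
- oil_jar: bystander: small glass oil jar with a black lid, 48 mm across, 55 mm tall; origin at the centre of its underside
- bearing_puller: bystander: brass bearing puller standing upright, 28 mm across, 55 mm tall; origin at the centre of its underside
Mind the look-alikes: they are no part of the job. What is shaped like the jar_red but pink is not meant.

How it is judged:
At the end, for the whole second after the job is handed in: The red-lidded jar stands within 12 mm of the front point (80 mm from the axis along the pointer), the carousel is at rest (under 0.03 rad/s), all six jars stand upright in their seats, and every bystander is within 15 mm of where it started and not tipped (horizontal distance between jar_red and front below 0.012 m and angular speed of carousel below 0.03 rad/s and height (world z) of jar_red between 0.024 and 0.032 m and angle between each of jar_red, jar_1, jar_2, jar_3, jar_4, jar_5's own z axis and vertical below 0.1 rad and horizontal distance between jar_red and hub between 0.074 and 0.086 m and height (world z) of jar_1 between 0.024 and 0.032 m and horizontal distance between jar_1 and hub between 0.074 and 0.086 m and height (world z) of jar_2 between 0.024 and 0.032 m and horizontal distance between jar_2 and hub between 0.074 and 0.086 m and height (world z) of jar_3 between 0.024 and 0.032 m and horizontal distance between jar_3 and hub between 0.074 and 0.086 m and height (world z) of jar_4 between 0.024 and 0.032 m and horizontal distance between jar_4 and hub between 0.074 and 0.086 m and height (world z) of jar_5 between 0.024 and 0.032 m and horizontal distance between jar_5 and hub between 0.074 and 0.086 m and distance of each of yoyo, axle_wrench, caliper, oil_jar, bearing_puller from where it was at the start of the episode below 0.015 m and angle between each of yoyo, axle_wrench, caliper, oil_jar, bearing_puller's own z axis and vertical below 0.15 rad); the robot touches nothing.
It fails at once if a jar is touched by the robot (more than 1 N) (contact force between any of the fingers, the arm and jar_red above 1 N or contact force between any of the fingers, the arm and jar_1 above 1 N or contact force between any of the fingers, the arm and jar_2 above 1 N or contact force between any of the fingers, the arm and jar_3 above 1 N or contact force between any of the fingers, the arm and jar_4 above 1 N or contact force between any of the fingers, the arm and jar_5 above 1 N).
It fails at once if a jar is lifted out of its seat (more than 12 mm) or tipped (height (world z) of any of jar_red, jar_1, jar_2, jar_3, jar_4, jar_5 above 0.04 m or angle between any of jar_red, jar_1, jar_2, jar_3, jar_4, jar_5's own z axis and vertical above 0.35 rad).
It fails at once if the carousel is pinched or shoved hard (over 30 N) (contact force between the fingers and carousel above 30 N).
It fails at once if the carousel is flung round (faster than 2.5 rad/s) (angular speed of carousel above 2.5 rad/s).
It fails at once if a bystander is moved (more than 15 mm) or tipped (distance of any of yoyo, axle_wrench, caliper, oil_jar, bearing_puller from where it was at the start of the episode above 0.015 m or angle between any of yoyo, axle_wrench, caliper, oil_jar, bearing_puller's own z axis and vertical above 0.3 rad).
It also fails if it takes over 64 s, if anything falls off the work surface, if the arm or the gripper's body presses on something with over 40 N, if the wrist force passes 120 N, or if a joint passes its speed limit or range.

## Working session

There is one attempt and no reset: what is moved stays moved. The work goes in short steps, Python scripts to look and compute and a tool call to move; the robot and the scene stay as the last step left them, time stands still between calls to the robot, and variables do not carry over. Pictures are saved under pics/ and viewed, at most 10 in all, crops included, and the job is handed in when it is done.

Besides the shell and the picture viewer there is one more tool, called after "Call:" as name(argument=value, ...) on one line, values as JSON. step_arm: Moves the arm, as the interface text tells. Its arguments: {"type":"object","properties":{"commands":{"type":"array"}},"required":["commands"]}

```bash
mkdir -p pics; cat > h.py <<'E'
import numpy as np, cv2
from bench import robot, eyes, models
from scipy.spatial.transform import Rotation as R
def cam(p,obs=None):
    if 'eye' in p: return np.array(p['eye']),np.array(p['rotation'])
    T=np.array(p['tool_from_camera']);Rt=R.from_euler('xyz',obs['ee_rot']).as_matrix()
    return np.array(obs['tool_pos'])+Rt@T[:3,3],Rt@T[:3,:3]
def ray(p,uv,z,obs=None):
    e,r=cam(p,obs);K=np.array(p['camera_matrix'])
    d=r@np.array([(uv[0]-K[0,2])/K[0,0],-(uv[1]-K[1,2])/K[1,1],-1.])
    return (e+d*(z-e[2])/d[2])
def proj(p,X,obs=None):
    e,r=cam(p,obs);K=np.array(p['camera_matrix']);c=r.T@(np.array(X)-e)
    return K[0,0]*c[0]/-c[2]+K[0,2],K[1,1]*-c[1]/-c[2]+K[1,2]
def save(p,n): cv2.imwrite('pics/'+n+'.png',p['color'][:,:,::-1])
E
python3 - <<'E'
from h import *
o=robot.get_obs();print(o)
ims=[]
for n in ['scene','side']:
    p=eyes.snapshot(n);save(p,n+'0');ims.append(p['color']);print(n,p.keys(),p['camera_matrix'],p['eye'])
    for q,z in [('hub',.028),('pointer_tip',.006),('lug',.028),('jar_red',.028),('front',.028),('jar_1',.028),('yoyo',0),('oil_jar',0),('bearing_puller',0),('caliper',0),('axle_wrench',0)]:
        print(q,[(np.round(d['xy']),round(d['confidence'],2),ray(p,d['xy'],z).round(3)) for d in models.tip_of(p,q)])
E
```

```text
{'time': 0.0, 'joint_positions': array([ 1.09488697e+00,  8.79523605e-02,  1.37223834e+00,  1.70435585e-05,
        1.68357883e+00, -1.03112647e-01]), 'qvel': array([ 0.00098517,  0.00213013,  0.00071795,  0.00062539,  0.00047784,
       -0.00132673]), 'joint_torque': array([ 1.65350044e-03, -3.40170157e+01, -3.02434766e+01,  7.18126190e-02,
        3.28050368e-02, -1.50025194e-04]), 'tool_pos': array([0.20028053, 0.5121222 , 0.40351321]), 'ee_rot': array([-3.13942908e+00, -2.40915392e-04,  2.76879758e+00]), 'wrist_force': array([ 0.32471476,  0.48862166, -0.37205183]), 'wrist_torque': array([-0.03379845, -0.03482646, -0.02527042]), 'finger_force': 0.0, 'width': 0.09463902048963653}
scene dict_keys(['color', 'camera_matrix', 'eye', 'rotation', 'shot']) [[432.00874353   0.         279.86019704]
 [  0.         432.00874353 212.42013216]
 [  0.           0.           1.        ]] [1.27344197 0.26033388 0.88031021]Traceback (most recent call last):
  File "<stdin>", line 7, in <module>
  File "h.py", line 11, in ray
    return (e+d*(z-e[2])/d[2])
                         ~^^^
IndexError: invalid index to scalar variable.
```

View pics/scene0.png

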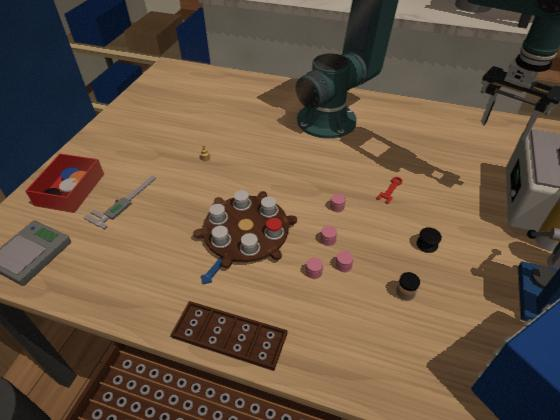

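The scene picture shows the carousel centred near (246,226), the pointer tip near (205,280), and the red jar at (273,228). Pink decoys stand at (315–345, 203–268). Next I'll fix how the helper reads the camera rotation.

```bash
sed -i "s/np.array(p\['rotation'\])/(lambda a:a if a.shape==(3,3) else R.from_euler('xyz',a).as_matrix())(np.array(p['rotation']))/" h.py
python3 - <<'E'
from h import *
for n in ['scene','side']:
    p=eyes.snapshot(n);save(p,n+'0');print(n,p['rotation'],p['eye'])
    for q,z in [('hub',.028),('pointer_tip',.006),('lug',.028),('jar_red',.028),('jar_1',.028),('front',.028),('yoyo',0),('oil_jar',0),('bearing_puller',0),('caliper',0),('axle_wrench',0)]:
        print(q,[(np.round(d['xy']).tolist(),round(d['confidence'],2),ray(p,d['xy'],z).round(3).tolist()) for d in models.tip_of(p,q)])
E
```

```text
scene [0.76232268 0.01019817 1.89314677] [1.27344197 0.26033388 0.88031021]
hub [([248.0, 229.0], 0.96, [0.588, -0.067, 0.028]), ([265.0, 213.0], 0.47, [0.519, -0.044, 0.028])]
pointer_tip [([203.0, 283.0], 0.59, [0.765, -0.116, 0.006])]
lug [([224.0, 262.0], 0.61, [0.705, -0.083, 0.028])]
jar_red [([270.0, 232.0], 0.81, [0.579, -0.007, 0.028]), ([333.0, 206.0], 0.8, [0.437, 0.126, 0.028]), ([328.0, 239.0], 0.79, [0.556, 0.142, 0.028]), ([315.0, 269.0], 0.74, [0.659, 0.135, 0.028]), ([344.0, 264.0], 0.62, [0.621, 0.199, 0.028])]
jar_1 [([250.0, 250.0], 0.82, [0.652, -0.037, 0.028]), ([221.0, 240.0], 0.7, [0.643, -0.119, 0.028]), ([217.0, 218.0], 0.59, [0.577, -0.16, 0.028]), ([243.0, 202.0], 0.53, [0.497, -0.116, 0.028]), ([267.0, 214.0], 0.5, [0.519, -0.038, 0.028])]
front []
yoyo [([426.0, 247.0], 0.63, [0.48, 0.386, 0.0]), ([245.0, 251.0], 0.41, [0.637, -0.056, 0.0])]
oil_jar [([402.0, 293.0], 0.61, [0.642, 0.347, -0.0])]
bearing_puller [([123.0, 202.0], 0.71, [0.577, -0.461, 0.0]), ([208.0, 159.0], 0.65, [0.324, -0.308, 0.0]), ([227.0, 261.0], 0.63, [0.683, -0.089, 0.0]), ([246.0
[... 703 characters left out ...]
0.5, [0.577, -0.005, 0.028])]
jar_1 [([248.0, 166.0], 0.75, [0.643, -0.114, 0.028]), ([274.0, 160.0], 0.69, [0.579, -0.157, 0.028]), ([292.0, 179.0], 0.6, [0.507, -0.096, 0.028]), ([242.0, 181.0], 0.59, [0.639, -0.051, 0.028]), ([286.0, 196.0], 0.58, [0.506, -0.028, 0.028])]
front []
yoyo [([250.0, 344.0], 0.57, [0.472, 0.389, 0.0])]
oil_jar [([183.0, 314.0], 0.93, [0.637, 0.361, 0.0])]
bearing_puller [([365.0, 148.0], 0.58, [0.331, -0.315, 0.0])]
caliper [([297.0, 115.0], 0.8, [0.581, -0.433, 0.0]), ([264.0, 181.0], 0.67, [0.592, -0.094, 0.0]), ([272.0, 162.0], 0.63, [0.591, -0.181, 0.0]), ([345.0, 315.0], 0.52, [0.293, 0.267, 0.0])]
axle_wrench [([345.0, 315.0], 0.63, [0.291, 0.268, 0.0])]
```

View pics/side0.png

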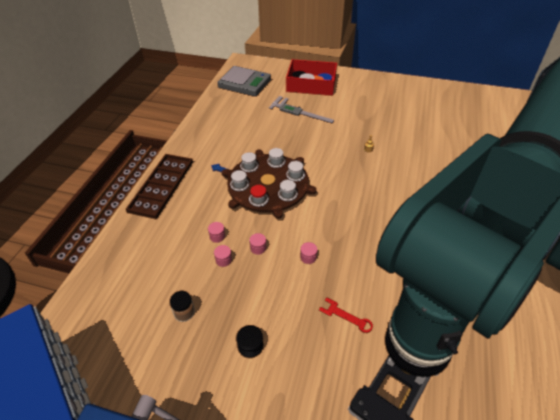

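The side picture shows the carousel at (267,182), the red jar at (259,193), and the pointer tip at (213,167). Both views agree:
- **Hub:** about (0.577, -0.078).
- **Pointer:** about -11°.
- **Red jar:** about 89°.

The plate has to turn about 100° clockwise. I'll hover near the lug that faces the robot, with the fingers closed.

Call:
step_arm(commands=[[[-23.2,-25,0,0,0,0,0],[-23.2,-25,0,0,0,0,0],[-23.2,-25,0,0,0,0,0],[-23.2,-25,0,0,0,0,0],[-23.2,-25,0,0,0,0,0],[-23.2,-25,0,0,0,0,0],[-23.2,-25,0,0,0,0,0],[-23.2,-25,0,0,0,0,0],[-23.2,-25,0,0,0,0,0],[-23.2,-25,0,0,0,0,0],[-23.2,-25,0,0,0,0,0],[-23.2,-25,0,0,0,0,0],[-23.2,-25,0,0,0,0,0],[-23.2,-25,0,0,0,0,0],[-23.2,-25,0,0,0,0,0],[-23.2,-25,0,0,0,0,0],[-23.2,-25,0,0,0,0,0],[-23.2,-25,0,0,0,0,0],[-23.2,-25,0,0,0,0,0],[-23.2,-25,0,0,0,0,0]]])

```text
time: 3.8
tool_pos: [0.4506, -0.1235, 0.4048]
ee_rot: [3.141, 0.0, 2.769]
wrist_force: [0.3, 0.3, 0.6]
width: 0.0003
finger_force: 0.0
```

Call:
step_arm(commands=[[[0,0,0,0,0,-0.1175,0],[0,0,0,0,0,-0.1175,0],[0,0,0,0,0,-0.1175,0],[0,0,0,0,0,-0.1175,0],[0,0,0,0,0,-0.1175,0],[0,0,0,0,0,-0.1175,0],[0,0,0,0,0,0,0],[0,0,0,0,0,0,0]]])

```text
time: 4.8
tool_pos: [0.4503, -0.1224, 0.4047]
ee_rot: [3.142, 0.0, -2.811]
wrist_force: [-1.2, 0.2, 0.2]
width: 0.0
finger_force: 0.0
```

```bash
cat > m.py <<'E'
from h import *
import sys
o=robot.get_obs();print(o['time'],o['tool_pos'],o['ee_rot'],o['joint_positions'],o['wrist_force'])
for n in ['wrist','scene','side']:
    o=robot.get_obs();p=eyes.snapshot(n);save(p,n+sys.argv[1])
    for q,z in [('hub',.028),('pointer_tip',.006),('lug',.028),('jar_red',.028),('jar_1',.028)]:
        print(n,q,[(np.round(d['xy']).tolist(),round(d['confidence'],2),ray(p,d['xy'],z,o).round(3).tolist()[:2]) for d in models.tip_of(p,q)])
E
python3 m.py 1
```

```text
4.8 [ 0.45032537 -0.12242931  0.4046996 ] [ 3.14155796e+00  1.30120337e-04 -2.81104631e+00] [-3.87073043e-01 -9.99334026e-02  1.55679422e+00  1.12428159e-04
  1.68465662e+00 -2.28840293e+00] [-1.15147814  0.23657827  0.24290678]
wrist hub []
wrist pointer_tip [([341.0, 318.0], 0.54, [0.592, 0.012])]
wrist lug []
wrist jar_red [([406.0, 373.0], 0.93, [0.627, 0.113]), ([446.0, 308.0], 0.86, [0.525, 0.118]), ([490.0, 218.0], 0.77, [0.405, 0.112]), ([340.0, 316.0], 0.42, [0.576, 0.001])]
wrist jar_1 [([267.0, 235.0], 0.85, [0.505, -0.117]), ([217.0, 271.0], 0.66, [0.567, -0.159]), ([333.0, 259.0], 0.58, [0.508, -0.036])]
scene hub [([247.0, 226.0], 0.58, [0.577, -0.073]), ([205.0, 160.0], 0.36, [0.363, -0.298]), ([249.0, 247.0], 0.22, [0.642, -0.043])]
scene pointer_tip [([203.0, 280.0], 0.64, [0.759, -0.119]), ([248.0, 232.0], 0.56, [0.578, -0.071])]
scene lug [([222.0, 262.0], 0.8, [0.708, -0.087]), ([247.0, 223.0], 0.57, [0.567, -0.078])]
scene jar_red [([273.0, 232.0], 0.73, [0.578, -0.001]), ([314.0, 272.0], 0.66, [0.666, 0.135]), ([329.0, 240.0], 0.61, [0.559, 0.145]), ([343.0, 264
[... 210 characters left out ...]
210.0], 0.64, [0.504, -0.033]), ([248.0, 247.0], 0.56, [0.645, -0.043]), ([241.0, 202.0], 0.56, [0.499, -0.122])]
side hub [([269.0, 180.0], 0.84, [0.569, -0.074])]
side pointer_tip [([214.0, 167.0], 0.39, [0.751, -0.108])]
side lug [([227.0, 173.0], 0.86, [0.693, -0.07])]
side jar_red [([308.0, 259.0], 0.85, [0.4, 0.162]), ([221.0, 261.0], 0.8, [0.598, 0.222]), ([261.0, 247.0], 0.78, [0.519, 0.157]), ([218.0, 237.0], 0.61, [0.631, 0.155]), ([259.0, 196.0], 0.51, [0.576, -0.005])]
side jar_1 [([248.0, 166.0], 0.79, [0.644, -0.112]), ([237.0, 183.0], 0.74, [0.65, -0.038]), ([273.0, 161.0], 0.61, [0.58, -0.154]), ([289.0, 196.0], 0.56, [0.499, -0.029]), ([292.0, 178.0], 0.54, [0.509, -0.099])]
```

View pics/wrist1.png

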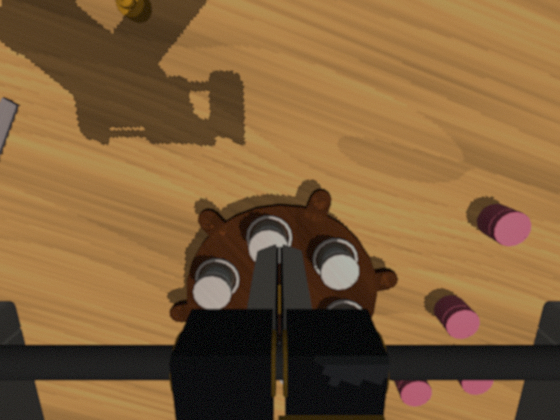

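The wrist picture shows lugs at (212,221), (319,200), (387,279) and (181,311), with the closed fingers in the centre. I'll back-project the lugs and fit a circle to them.

```bash
python3 - <<'E'
from h import *
from scipy.optimize import least_squares
o=robot.get_obs();p=eyes.snapshot('wrist')
L=np.array([ray(p,u,.028,o)[:2] for u in [(210,220),(319,199),(387,279),(180,312)]]);print(L.round(3))
J=np.array([ray(p,u,.064,o)[:2] for u in [(268,240),(212,290),(341,271)]]);print('lids',J.round(3))
k=np.array([-2,-3,-4,-1])
f=lambda v:(v[:2]+.130*np.c_[np.cos(v[2]+k*np.pi/3),np.sin(v[2]+k*np.pi/3)]-L).ravel()
s=least_squares(f,[.577,-.078,0]);print(s.x,np.degrees(s.x[2]),s.cost**.5)
a=np.array([-2,-1,-3])*np.pi/3
E
```

```text
[[ 0.509 -0.184]
 [ 0.446 -0.077]
 [ 0.511  0.034]
 [ 0.635 -0.186]]
lids [[ 0.496 -0.118]
 [ 0.571 -0.157]
 [ 0.505 -0.034]]
[ 0.57419461 -0.07535499 -0.00826368] -0.47347402671957023 0.005319289240795504
```

Call:
step_arm(commands=[[[0,0,24.4,0,0,-0.024,0],[0,0,24.4,0,0,0,0],[0,0,24.4,0,0,0,0],[0,0,24.4,0,0,0,0],[0,0,24.4,0,0,0,0],[0,0,24.4,0,0,0,0],[0,0,24.4,0,0,0,0],[0,0,24,0,0,0,0],[0,0,0,0,0,0,0],[0,0,0,0,0,0,0]]])

```text
time: 7.0
tool_pos: [0.4508, -0.1226, 0.2108]
ee_rot: [-3.141, 0.001, -2.785]
wrist_force: [0.3, 0.6, 0.6]
width: 0.0002
finger_force: 0.0
```

Call:
step_arm(commands=[[[-0.05,3.5,0,0,0,0.0262,0],[-0.05,3.5,0,0,0,0.0262,0],[-0.05,3.5,0,0,0,0.0262,0],[-0.05,3.5,0,0,0,0.0262,0],[-0.05,3.5,0,0,0,0.0262,0],[-0.05,3.5,0,0,0,0.0262,0],[-0.05,3.5,0,0,0,0.0262,0],[-0.05,3.5,0,0,0,0.0262,0],[-0.05,3.5,0,0,0,0.0262,0],[-0.05,3.5,0,0,0,0.0262,0]]])

```text
time: 8.25
tool_pos: [0.4426, -0.0882, 0.2099]
ee_rot: [-3.142, 0.0, -3.049]
wrist_force: [0.6, -1.3, -0.5]
width: 0.0003
finger_force: 0.4
```

```bash
python3 m.py 2
```

```text
8.25 [ 0.44258986 -0.08819445  0.20985712] [-3.14155425e+00  6.65782895e-05 -3.04918455e+00] [-3.22438744e-01 -4.32939749e-03  1.86710305e+00 -8.67676323e-06
  1.27874259e+00 -1.98564067e+00] [ 0.63391847 -1.30468273 -0.49716534]
wrist hub []
wrist pointer_tip []
wrist lug []
wrist jar_red []
wrist jar_1 []
scene hub [([244.0, 224.0], 0.76, [0.572, -0.083])]
scene pointer_tip [([203.0, 283.0], 0.74, [0.766, -0.115])]
scene lug [([218.0, 259.0], 0.97, [0.703, -0.101])]
scene jar_red [([342.0, 264.0], 0.79, [0.624, 0.196]), ([314.0, 273.0], 0.7, [0.67, 0.136]), ([335.0, 206.0], 0.61, [0.433, 0.132]), ([272.0, 235.0], 0.58, [0.588, 0.0]), ([328.0, 238.0], 0.54, [0.554, 0.142])]
scene jar_1 [([216.0, 239.0], 0.86, [0.645, -0.133]), ([244.0, 246.0], 0.85, [0.644, -0.056]), ([216.0, 219.0], 0.59, [0.579, -0.161]), ([246.0, 204.0], 0.53, [0.503, -0.107])]
side hub [([269.0, 180.0], 0.68, [0.568, -0.072])]
side pointer_tip [([211.0, 167.0], 0.39, [0.757, -0.105]), ([226.0, 165.0], 0.33, [0.719, -0.123])]
side lug [([228.0, 167.0], 0.8, [0.699, -0.097])]
side jar_red [([259.0, 246.0], 0.72, [0.524, 0.157]), ([285.0, 196.0], 0.63, [0.509, -0.024]), ([257.0, 196.0], 0.58, [0.582, -0.003]), ([307.0, 259.0], 0.53, [0.404, 0.162]), ([214.0, 235.0], 0.52, [0.644, 0.152]), ([221.0, 259.0], 0.51, [0.599, 0.216])]
side jar_1 [([285.0, 195.0], 0.72, [0.509, -0.028]), ([295.0, 180.0], 0.63, [0.499, -0.092]), ([250.0, 164.0], 0.62, [0.643, -0.123]), ([238.0, 182.0], 0.52, [0.651, -0.045]), ([277.0, 164.0], 0.46, [0.566, -0.145])]
```

View pics/wrist2.png

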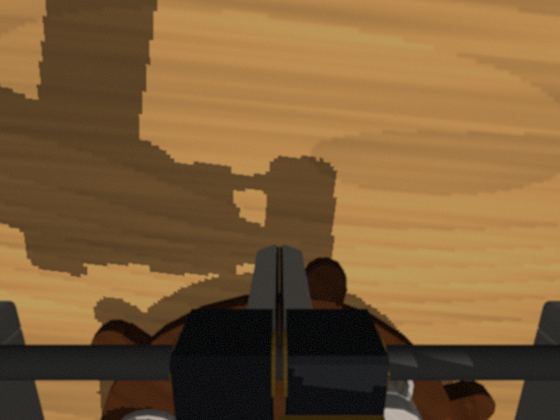

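The fingers rest flat against the lug at (326,285) and push it with about 1 N. I'll carry on along the arc.

Call:
step_arm(commands=[[[-0.18,6.96,0,0,0,0.05236,0],[-0.18,6.96,0,0,0,0.05236,0],[-0.18,6.96,0,0,0,0.05236,0],[-0.18,6.96,0,0,0,0.05236,0],[-0.18,6.96,0,0,0,0.05236,0],[-0.18,6.96,0,0,0,0.05236,0],[-0.18,6.96,0,0,0,0.05236,0],[-0.18,6.96,0,0,0,0.05236,0],[-0.18,6.96,0,0,0,0.05236,0],[-0.18,6.96,0,0,0,0.05236,0],[-0.18,6.96,0,0,0,0.05236,0],[-0.18,6.96,0,0,0,0.05236,0],[-0.18,6.96,0,0,0,0.05236,0],[-0.18,6.96,0,0,0,0.05236,0],[-0.18,6.96,0,0,0,0.05236,0],[-0.18,6.96,0,0,0,0.05236,0],[-0.18,6.96,0,0,0,0.05236,0],[-0.18,6.96,0,0,0,0.05236,0],[-0.18,6.96,0,0,0,0.05236,0],[-0.18,6.96,0,0,0,0.05236,0]]])

```text
time: 11.65
tool_pos: [0.498, 0.0325, 0.2098]
ee_rot: [-3.141, 0.0, 2.187]
wrist_force: [-0.4, -2.0, -0.2]
width: 0.0003
finger_force: 0.4
```

Call:
step_arm(commands=[[[-0.08,4.64,0,0,0,0.0349,0],[-0.08,4.64,0,0,0,0.0349,0],[-0.08,4.64,0,0,0,0.0349,0],[-0.08,4.64,0,0,0,0.0349,0],[-0.08,4.64,0,0,0,0.0349,0],[-0.08,4.64,0,0,0,0.0349,0],[-0.08,4.64,0,0,0,0.0349,0],[-0.08,4.64,0,0,0,0.0349,0],[-0.05,3.5,0,0,0,0.0262,0],[-0.05,3.5,0,0,0,0.0262,0],[-0.05,3.5,0,0,0,0.0262,0],[0,0,0,0,0,0,0],[0,0,0,0,0,0,0]]])

```text
time: 13.28
tool_pos: [0.5409, 0.0528, 0.21]
ee_rot: [3.141, -0.0, 1.831]
wrist_force: [0.9, -0.8, 0.1]
width: 0.0007
finger_force: 0.0
```

```bash
python3 m.py 3; python3 -c "
import cv2;a=cv2.imread('pics/scene3.png')[170:310,160:330];b=cv2.imread('pics/side3.png')[130:240,190:340]
import numpy as np
cv2.imwrite('pics/c3.png',np.hstack([cv2.resize(x,(400,360),interpolation=2) for x in(a,b)]))"
```

```text
13.275 [0.54091786 0.05276499 0.20999166] [ 3.14097337e+00 -1.94914184e-04  1.83095255e+00] [-7.19083934e-03  1.93490835e-01  1.65045306e+00  3.65179247e-04
  1.29710299e+00 -2.67445607e-01] [ 0.93872729 -0.8436404   0.13324596]
wrist hub []
wrist pointer_tip []
wrist lug []
wrist jar_red [([308.0, 104.0], 0.97, [0.533, 0.14]), ([496.0, 172.0], 0.92, [0.631, 0.133]), ([470.0, 29.0], 0.61, [0.592, 0.188]), ([65.0, 49.0], 0.56, [0.422, 0.134])]
wrist jar_1 []
scene hub [([245.0, 227.0], 0.66, [0.582, -0.077]), ([200.0, 281.0], 0.61, [0.776, -0.116])]
scene pointer_tip [([202.0, 281.0], 0.72, [0.761, -0.121])]
scene lug [([201.0, 214.0], 0.6, [0.577, -0.209])]
scene jar_red [([344.0, 263.0], 0.73, [0.619, 0.198]), ([313.0, 272.0], 0.66, [0.666, 0.133]), ([328.0, 238.0], 0.65, [0.553, 0.141]), ([334.0, 207.0], 0.53, [0.44, 0.131])]
scene jar_1 [([252.0, 204.0], 0.82, [0.499, -0.09]), ([222.0, 212.0], 0.8, [0.553, -0.156]), ([267.0, 240.0], 0.8, [0.606, -0.006]), ([275.0, 219.0], 0.77, [0.531, -0.009]), ([216.0, 231.0], 0.76, [0.621, -0.145]), ([198.0, 282.0], 0.36, [0.779, -0.118])]
side hub []
side pointer_tip [([209.0, 168.0], 0.63, [0.764, -0.098])]
side lug [([279.0, 154.0], 0.97, [0.572, -0.188])]
side jar_red [([306.0, 256.0], 0.88, [0.408, 0.156]), ([242.0, 174.0], 0.68, [0.651, -0.079]), ([218.0, 235.0], 0.57, [0.634, 0.148]), ([221.0, 260.0], 0.55, [0.6, 0.219]), ([261.0, 249.0], 0.51, [0.517, 0.162])]
side jar_1 [([282.0, 164.0], 0.72, [0.551, -0.148]), ([294.0, 183.0], 0.63, [0.499, -0.081]), ([275.0, 201.0], 0.38, [0.529, -0.001])]
```

View pics/c3.png

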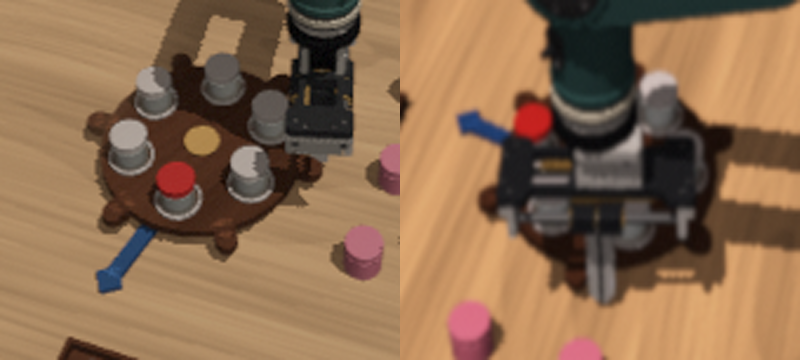

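The crop shows the red jar still short of the pointer line by about 16°; the pushed lug is behind the finger. I'll push most of what remains, then check precisely.

Call:
step_arm(commands=[[[-0.08,4.64,0,0,0,0.0349,0],[-0.08,4.64,0,0,0,0.0349,0],[-0.08,4.64,0,0,0,0.0349,0],[-0.08,4.64,0,0,0,0.0349,0],[-0.08,4.64,0,0,0,0.0349,0],[-0.05,3.5,0,0,0,0.0262,0],[-0.05,3.5,0,0,0,0.0262,0],[0,0,0,0,0,0,0],[0,0,0,0,0,0,0]]])

```text
time: 15.3
tool_pos: [0.5707, 0.0571, 0.21]
ee_rot: [3.141, -0.0, 1.604]
wrist_force: [-1.0, -0.1, 0.8]
width: 0.0003
finger_force: 0.0
```

```bash
cat > f.py <<'E'
from h import *
import sys
from scipy.optimize import least_squares
o=robot.get_obs();print(o['time'],o['tool_pos'],o['ee_rot'])
h0=np.array([.576,-.077]);J=[];P=[];Rd=[]
for n in ['scene','side','wrist']:
  for _ in range(3):
    o=robot.get_obs();p=eyes.snapshot(n)
    for q in ['jar_red','jar_1']:
        for d in models.masks_of(p,q):
            if d['confidence']<.4: continue
            m=np.argwhere(d['mask']); x=ray(p,d['xy'],.046,o)[:2]   # middle of visible jar: approx mid-height
        for d in models.tip_of(p,q):
            x=ray(p,d['xy'],.028,o)[:2]
            if d['confidence']>.4 and .06<np.linalg.norm(x-h0)<.1:
                J.append(x)
    P+=[ray(p,d['xy'],.006,o)[:2] for d in models.tip_of(p,'pointer_tip') if d['confidence']>.3]
    c=cv2.cvtColor(p['color'],cv2.COLOR_RGB2HSV);m=((c[...,0]<4)|(c[...,0]>176))&(c[...,1]>200)&(c[...,2]>70)
    k,l,st,ce=cv2.connectedComponentsWithStats(m.astype(np.uint8))
    for i in range(1,k):
        x=ray(p,ce[i],.06,o)[:2]
        if st[i,4]>25 and .05<np.linalg.norm(x-h0)<.11: Rd.append(x);print(n,'redblob',st[i,4],x.round(4))
  save(p,n+sys.argv[1])
J=np.array(J);P=np.array([x for x in P if .15<np.linalg.norm(x-h0)<.23]);
def f(v):
    d=J-v[:2];k=np.round((np.arctan2(d[:,1],d[:,0])-v[2])/(np.pi/3))*np.pi/3+v[2]
    return (v[:2]+.08*np.c_[np.cos(k),np.sin(k)]-J).ravel()
s=least_squares(f,[*h0,np.radians(float(sys.argv[2]))],loss='soft_l1',f_scale=.005);v=s.x
a=lambda x:np.degrees(np.arctan2(x[1],x[0])).round(1)
print(len(J),'hub',v[:2].round(4),'phase',np.degrees(v[2]));print('ptr',np.median(P,0),a(np.median(P,0)-v[:2]),[a(x-v[:2]) for x in P]);print('red',[a(x-v[:2]) for x in Rd])
E
python3 f.py 4 -8
```

```text
15.3 [0.5707476  0.05712634 0.21003422] [ 3.14086597e+00 -2.57470750e-04  1.60398224e+00]
32 hub [ 0.5746 -0.0778] phase -9.39852305524909
ptr [ 0.76571187 -0.11020347] -9.6 [np.float64(-10.0), np.float64(-10.2), np.float64(-10.6), np.float64(-6.7), np.float64(-7.0), np.float64(-9.9)]
red []
```

Estimated phase is -9.4° against the pointer at about -10°, so it is nearly there. I'll back off, lift, and check from above with the wrist camera.

Call:
step_arm(commands=[[[0,-5,0,0,0,0,0],[0,-10,0,0,0,0,0],[0,0,-30,0,0,0,0],[0,0,-40,0,0,0,0],[0,0,-40,0,0,0,0],[0,0,-40,0,0,0,0],[0,0,-40,0,0,0,0],[-30,8,0,0,0,0,0],[-30,8,0,0,0,0,0],[-30,8,0,0,0,0,0],[-30,8,0,0,0,0,0],[-30,8,0,0,0,0,0],[-30,8,0,0,0,0,0],[-30,8,0,0,0,0,0],[-30,8,0,0,0,0,0],[-30,8,0,0,0,0,0],[-30,8,0,0,0,0,0],[0,0,0,0,0,0,0],[0,0,0,0,0,0,0]]])

```text
time: 20.38
tool_pos: [0.6452, -0.24, 0.3997]
ee_rot: [-3.141, -0.001, 1.604]
wrist_force: [0.7, 0.6, 0.0]
width: 0.0003
finger_force: 0.0
```

```bash
python3 f.py 5 -9
```

```text
20.375 [ 0.64516577 -0.24003634  0.39970959] [-3.14102217e+00 -1.07707896e-03  1.60419513e+00]
side redblob 110 [ 0.651  -0.0907]
side redblob 111 [ 0.6507 -0.0907]
side redblob 110 [ 0.6512 -0.0909]
wrist redblob 1934 [ 0.6536 -0.089 ]
wrist redblob 1936 [ 0.6536 -0.089 ]
wrist redblob 1944 [ 0.6536 -0.089 ]
45 hub [ 0.5752 -0.0786] phase -10.106813033348296
ptr [ 0.76552244 -0.11539907] -10.9 [np.float64(-10.9), np.float64(-12.8), np.float64(-11.8), np.float64(-8.1), np.float64(-8.1), np.float64(-6.4), np.float64(-11.0), np.float64(-11.5), np.float64(-10.7)]
red [np.float64(-9.1), np.float64(-9.1), np.float64(-9.2), np.float64(-7.6), np.float64(-7.6), np.float64(-7.6)]
```

View pics/wrist5.png

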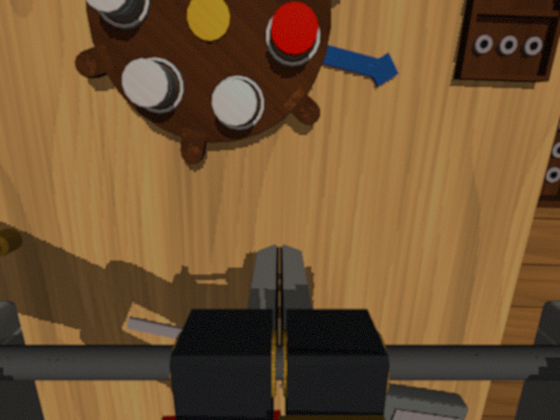

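The wrist picture has the hub cap at (209,17), the red lid at (295,29), and the pointer running from (327,54) to its tip at (398,72). I'll compare all three in this one view.

```bash
python3 - <<'E'
from h import *
o=robot.get_obs();p=eyes.snapshot('wrist')
h=ray(p,(209,17.5),.029,o)[:2];t=ray(p,(398,72),.006,o)[:2];b=ray(p,(327,54),.006,o)[:2];r=ray(p,(295,29),.064,o)[:2]
w=ray(p,(237,102),.064,o)[:2];w2=ray(p,(151,83),.064,o)[:2]
a=lambda x:np.degrees(np.arctan2(x[1],x[0]))
print(h,t,r,a(t-h),a(b-h),a(t-b),a(r-h),a(w-h)+60,a(w2-h)+120,np.linalg.norm(t-h),np.linalg.norm(r-h))
d=(t-h)/np.linalg.norm(t-h);print(np.linalg.norm(r-h-.08*d)*1000)
E
```

```text
[ 0.57482061 -0.07617554] [ 0.76528872 -0.11486851] [ 0.65442055 -0.09049136] -11.483184650159092 -11.76518866938125 -11.047655747627747 -10.195491807254331 -8.0639785712019 -6.694845382825008 0.1943585548966522 0.08087703167855949
2.009263703379713
```

```bash
python3 -c "
from bench import robot
print(robot.close_job())"
```

```text
the job is handed in; nothing more can be done
None
```

I turned the carousel until the red-lidded jar stood in line with the blue pointer, about 2 mm from the front point by the wrist camera (within about 5 mm judging by the other jars). The gripper is clear, and the job is handed in with no verdict returned.

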